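# Start the nutrient dosers in order

## Task

Switch on the nutrient dosing pumps on the seedling bench in mixing order: using only the fingertips, press the blue button fully in, then the orange one, then the green one, each gently. Leave the white rinse button out, and do not lift, shove or tip the pump units or disturb the bottle, jar, pot and can standing among them.

Things in the scene. Friction and masses are not known exactly. Their poses are not given: they have to be found in the camera images.
- blue_pump: loose dosing pump unit with blue band and blue button cap: grey box 100 x 90 mm in plan on rubber feet, its flat top at 72 mm, about 0.8 kg, a round black pump head (54 mm) sticking out 19 mm on its own +x side; origin at centre of its underside, z up
- blue_top (a point): centre of the top face of the blue button cap (flat disc 38 mm diameter), which sits in the middle of the unit's top in a black collar; 97 mm above the bench when out, 87 mm when fully in; z up; moves down with the cap
- blue_button (a joint): travel of the blue button, pressed straight down: 0 = out (as found), 0.010 m = fully in against its stop. No spring: it stays wherever it is pushed to and resists moving with about 4 N, then meets its stop at 0.010; the black collar around it is sprung and gives way under more than about 9 N (1.5 N/mm, up to 10 mm more) and springs back
- orange_pump: loose dosing pump unit with orange band and orange button cap: grey box 100 x 90 mm in plan on rubber feet, its flat top at 72 mm, about 0.8 kg, a round black pump head (54 mm) sticking out 19 mm on its own +x side; origin at centre of its underside, z up
- orange_top (a point): centre of the top face of the orange button cap (flat disc 38 mm diameter), which sits in the middle of the unit's top in a black collar; 97 mm above the bench when out, 87 mm when fully in; z up; moves down with the cap
- orange_button (a joint): travel of the orange button, pressed straight down: 0 = out (as found), 0.010 m = fully in against its stop. No spring: it stays wherever it is pushed to and resists moving with about 4 N, then meets its stop at 0.010; the black collar around it is sprung and gives way under more than about 9 N (1.5 N/mm, up to 10 mm more) and springs back
- green_pump: loose dosing pump unit with green band and green button cap: grey box 100 x 90 mm in plan on rubber feet, its flat top at 72 mm, about 0.8 kg, a round black pump head (54 mm) sticking out 19 mm on its own +x side; origin at centre of its underside, z up
- green_top (a point): centre of the top face of the green button cap (flat disc 38 mm diameter), which sits in the middle of the unit's top in a black collar; 97 mm above the bench when out, 87 mm when fully in; z up; moves down with the cap
- green_button (a joint): travel of the green button, pressed straight down: 0 = out (as found), 0.010 m = fully in against its stop. No spring: it stays wherever it is pushed to and resists moving with about 4 N, then meets its stop at 0.010; the black collar around it is sprung and gives way under more than about 9 N (1.5 N/mm, up to 10 mm more) and springs back
- white_pump: loose dosing pump unit with white band and white button cap: grey box 100 x 90 mm in plan on rubber feet, its flat top at 72 mm, about 0.8 kg, a round black pump head (54 mm) sticking out 19 mm on its own +x side; origin at centre of its underside, z up
- white_top (a point): centre of the top face of the white button cap (flat disc 38 mm diameter), which sits in the middle of the unit's top in a black collar; 97 mm above the bench when out, 87 mm when fully in; z up; moves down with the cap
- white_button (a joint): travel of the white button, pressed straight down: 0 = out (as found), 0.010 m = fully in against its stop. No spring: it stays wherever it is pushed to and resists moving with about 4 N, then meets its stop at 0.010; the black collar around it is sprung and gives way under more than about 9 N (1.5 N/mm, up to 10 mm more) and springs back
- bottle: loose bystander: amber glass bottle with black cap, 48 mm diameter, 125 mm tall; origin at centre of its underside, z up
- jar: loose bystander: white jar with red cap, 56 mm diameter, 75 mm tall; origin at centre of its underside, z up
- pot: loose bystander: small empty terracotta-coloured pot, 60 mm across the rim, 60 mm tall; origin at centre of its underside, z up
- can: loose bystander: steel can with yellow label, 56 mm diameter, 80 mm tall; origin at centre of its underside, z up

How it is judged:
On the way, in this order (a step that is already met when the one before it is completed fails the run):
1. the blue button is pressed in (value of joint blue_button above 0.0075 m), for 0.1 s.
2. the orange button is pressed in (value of joint orange_button above 0.0075 m), for 0.1 s.
3. the green button is pressed in (value of joint green_button above 0.0075 m), for 0.1 s.
At the end, for the whole second after the job is handed in: The blue, orange and green buttons are each in by more than 7.5 of their 10 mm, the white one by less than 2 mm; every pump unit stands upright within 20 mm of where it started, and the bottle, jar, pot and can stand upright within 25 mm of where they started, all at rest (value of joint each of blue_button, orange_button, green_button above 0.0075 m and value of joint white_button below 0.002 m and not (distance of blue_pump from where it was at the start of the episode above 0.02 m or angle between blue_pump's own z axis and vertical above 0.15 rad) and not (distance of orange_pump from where it was at the start of the episode above 0.02 m or angle between orange_pump's own z axis and vertical above 0.15 rad) and not (distance of green_pump from where it was at the start of the episode above 0.02 m or angle between green_pump's own z axis and vertical above 0.15 rad) and not (distance of white_pump from where it was at the start of the episode above 0.02 m or angle between white_pump's own z axis and vertical above 0.15 rad) and not (distance of bottle from where it was at the start of the episode above 0.025 m or angle between bottle's own z axis and vertical above 0.25 rad) and not (distance of jar from where it was at the start of the episode above 0.025 m or angle between jar's own z axis and vertical above 0.25 rad) and not (distance of pot from where it was at the start of the episode above 0.025 m or angle between pot's own z axis and vertical above 0.25 rad) and not (distance of can from where it was at the start of the episode above 0.025 m or angle between can's own z axis and vertical above 0.25 rad) and linear speed of each of blue_pump, orange_pump, green_pump, white_pump, bottle, jar, pot, can below 0.02 m/s); the robot touches nothing.
It fails at once if a button goes in (4 mm) before its turn: orange before blue, or green before blue and orange ((value of joint orange_button above 0.004 m and value of joint blue_button below 0.004 m) or (value of joint green_button above 0.004 m and value of joint blue_button below 0.004 m) or (value of joint green_button above 0.004 m and value of joint orange_button below 0.004 m)).
It fails at once if the white rinse button is pressed (2 mm) (value of joint white_button above 0.002 m).
It fails at once if the fingers press on a pump unit or its button with more than 25 N, or another part of the robot with more than 3 N (contact force between the arm and blue_pump above 3 N or contact force between the arm and orange_pump above 3 N or contact force between the arm and green_pump above 3 N or contact force between the arm and white_pump above 3 N or contact force between the fingers and blue_pump above 25 N or contact force between the fingers and orange_pump above 25 N or contact force between the fingers and green_pump above 25 N or contact force between the fingers and white_pump above 25 N).
It fails at once if a pump unit is lifted, shoved more than 20 mm or tipped (height (world z) of any of blue_pump, orange_pump, green_pump, white_pump above 0.012 m or (distance of blue_pump from where it was at the start of the episode above 0.02 m or angle between blue_pump's own z axis and vertical above 0.15 rad) or (distance of orange_pump from where it was at the start of the episode above 0.02 m or angle between orange_pump's own z axis and vertical above 0.15 rad) or (distance of green_pump from where it was at the start of the episode above 0.02 m or angle between green_pump's own z axis and vertical above 0.15 rad) or (distance of white_pump from where it was at the start of the episode above 0.02 m or angle between white_pump's own z axis and vertical above 0.15 rad)).
It fails at once if the bottle, jar, pot or can is moved more than 25 mm, lifted or tipped ((distance of bottle from where it was at the start of the episode above 0.025 m or angle between bottle's own z axis and vertical above 0.25 rad) or (distance of jar from where it was at the start of the episode above 0.025 m or angle between jar's own z axis and vertical above 0.25 rad) or (distance of pot from where it was at the start of the episode above 0.025 m or angle between pot's own z axis and vertical above 0.25 rad) or (distance of can from where it was at the start of the episode above 0.025 m or angle between can's own z axis and vertical above 0.25 rad)).
It also fails if it takes over 51 s, if anything falls off the work surface, if the arm or the gripper's body presses on something with over 40 N, if the wrist force passes 120 N, or if a joint passes its speed limit or range.

## Robot

A 6-joint arm with a two-finger parallel gripper is mounted at the origin on the work surface. World frame = base frame: x ahead of the robot, y to its left, z up, the work surface at z = 0. Lengths are in m, angles in rad, forces in N, time in s.
With the tool pointing down it reaches from about 0.35 to 0.85 m from the base axis. Payload 8.1 kg.
Tool frame: the origin (TCP) lies on the centre line of the jaws, within the pads' length; the fingertips stand robot.tips_ahead ahead of it and the grasp point (between the pads) lies 6 mm ahead of it (robot.tips_ahead is the distance from the TCP to the fingertips, in m); z points along the fingers, y is the line along which they close (so a half turn about z gives the same grasp; the last joint's range is limited). The gripper opens to 93 mm and grips with 3 to 60 N. Pads are 15 mm wide; open, the fingers measure 128 mm over their backs; the gripper's body (75 mm by 188 mm) begins 65 mm behind the grasp point.
Start: joints at [-1.257, 0.13, 1.488, -0, 1.523, -0.085], TCP at [0.233, -0.553, 0.244] pointing down, gripper open.
Joint ranges: [-2.96, 2.96], [-0.89, 2.26], [0.02, 2.5], [-1.34, 4.48], [0, 2.73], [-2.66, 2.66]. Speed limits (rad/s): [2.39, 2.39, 2.79, 3.14, 3.14, 3.14].

## Interface

Orientations are given as a rotation vector (axis times angle).
In Python, from plant import robot gives the robot as it stands.
- The arm moves only by the tool apply_moves, never from a script. Its arguments are lists of equal length, an entry for each row: "delta_pos": the shift along the tool's x, y, z in cm, a list of three; "twist": the turn about the tool's z in rad. A call has 1 to 8 rows; each row shifts and turns the commanded pose from where the row before left it, along the tool's axes as they then stand; what a row does not reach is not made up. A row lasts 1/8 s, in which the tool goes at most 62.5 mm and 10.7 degrees, less where a joint would pass 70% of its speed; a pose out of reach is approached as far as the arm can. A call with a gripper value outside its range is refused whole. "gripper" is the finger opening in cm, from 0 to 9.3, set as the call begins (left out, the last holds). The fingers move at their own pace and stop on an object; "squeeze" is the grip in N (left out, the last holds). Time passes only in rows, so rows that do not move let the fingers close. It gives the time, the measured TCP pose, the force, the opening and the grip force at its end, in the units of the state.
- robot.read_state(): the state, without advancing time (a new reading comes with each control period).
- robot.read_camera(name): name is "scene" or "top"; returns a dict with "frame" (384x512x3 uint8, red, green, blue), "vertical_fov" (degrees; the focal length in pixels is half the picture's height over the tangent of half this angle, whatever the lens; pixels are square), "cx", "cy" (the principal point, pixels), "k1" (the pictures are not rectified: a ray, as slopes to the right and down, at radius r is drawn at 1 + k1 r^2 times it, then the intrinsics apply), "R" (3x3) and "t" (3): a world point X has camera coordinates R X + t. Camera axes: x right, y down, z forward; pixel columns grow to the right and rows downward; lengths in m; the calibration is good to about 2 mm. A picture is of the moment at which its call begins. There is no depth.
- robot.close_job(): hands the job in; it is judged then, once.
The state is a dict: "t": time; "q": joint angles; "dq": joint speeds; "joint_torque": joint torques, N m; "tool_pos": TCP position; "orientation": TCP orientation; "force": force on the tool from outside, world axes, zero at the start; "wrist_torque": the same for the moment, N m; "opening": finger opening in m; "gripper_force": force on a finger pad.
Only numpy, scipy, OpenCV 4.12 (cv2) and the standard library are available. Lean on these libraries where they do the work, as an engineer would, in place of code of your own. Each camera call takes 0.05 s, during which the arm holds its last target. There are 200 camera calls.

## Working session

There is one attempt and no reset: what is moved stays moved. The work goes in short steps, Python scripts to look and compute and a tool call to move; the robot and the scene stay as the last step left them, time stands still between calls to the robot, and variables do not carry over. Pictures are saved under pics/ and viewed, at most 10 in all, crops included, and the job is handed in when it is done.

Besides the shell and the picture viewer there is one more tool, called after ">>>" as a command line: name --pt "numbers of a row" for each row, then --argument value for the rest. apply_moves: Moves the arm, as the interface text tells. Its arguments: {"type":"object","properties":{"delta_pos":{"type":"array"},"twist":{"type":"array"},"gripper":{"type":"number"},"squeeze":{"type":"number"}},"required":["delta_pos","twist"]}

```bash
mkdir -p pics; cat > h.py <<'E'
import numpy as np, cv2
from plant import robot
def cam(n):
    c=robot.read_camera(n); return c
def ray(c,u,v):
    f=c["frame"].shape[0]/2/np.tan(np.radians(c["vertical_fov"])/2)
    K=np.array([[f,0,c["cx"]],[0,f,c["cy"]],[0,0,1]])
    p=cv2.undistortPoints(np.array([[[u,v]]],float),K,np.array([c["k1"],0,0,0,0],float))[0,0]
    R=np.array(c["R"]);t=np.array(c["t"])
    return -R.T@t, R.T@np.array([p[0],p[1],1])
def plane(c,u,v,z):
    o,d=ray(c,u,v); return o+d*(z-o[2])/d[2]
E
python3 - <<'E'
from h import *
for n in("top","scene"):
    c=cam(n); cv2.imwrite(f"pics/{n}0.png",c["frame"][:,:,::-1]); print(n,c["k1"],c["vertical_fov"],ray(c,256,192))
s=robot.read_state(); print(s, robot.tips_ahead)
E
```

```text
top -0.07266954931528544 46.64040478940258 (array([0.3742814 , 0.00185754, 1.09479751]), array([ 0.18459147, -0.03177744, -0.98235972]))
scene -0.01123175269785041 50.709577669486855 (array([0.97492831, 0.51100972, 0.7690164 ]), array([-0.4485204 , -0.55498415, -0.70067159]))
{'t': 0.1, 'q': array([-1.25743091e+00,  1.31085560e-01,  1.48915216e+00, -4.58417958e-06,
        1.52299997e+00, -8.54119738e-02]), 'dq': array([ 0.00141639,  0.00063345, -0.00339481, -0.00126888,  0.00075855,
       -0.00119407]), 'joint_torque': array([ 2.03094103e-03, -5.61335206e+01, -4.93100166e+01,  7.68665923e-02,
        2.90032692e-02, -5.93803884e-05]), 'tool_pos': array([ 0.23284376, -0.55247254,  0.24270236]), 'orientation': array([-3.07774937e+00, -6.21932529e-01,  3.00870093e-04]), 'force': array([-0.59960238,  0.35479092, -1.07772346]), 'wrist_torque': array([ 0.00548876,  0.03781033, -0.03043033]), 'gripper_force': 0.0, 'opening': 0.0929964834996228} 0.025
```

View pics/top0.png

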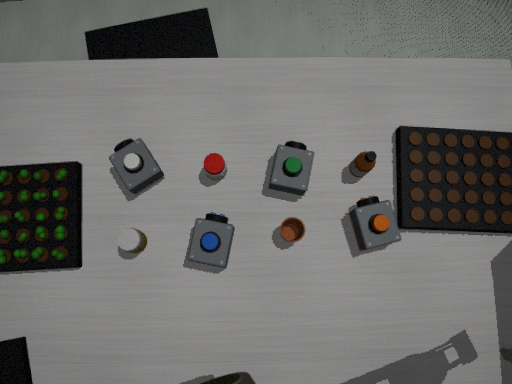

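View pics/scene0.png

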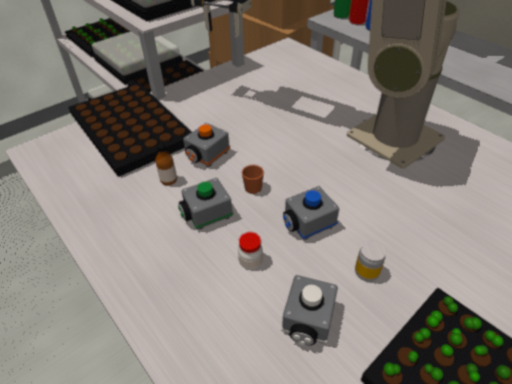

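The top view shows blue (210,241), orange (381,223), green (293,166) and white (133,161). The bystanders are bottle (365,162), jar (214,165), pot (292,229) and can (131,240). The scene view agrees with this layout.

```bash
cat > m.py <<'E'
from h import *
T=cam("top");S=cam("scene")
win={"top":dict(blue=(210,241),orange=(381,223),green=(293,166)),"scene":dict(blue=(313,198),orange=(206,131),green=(205,189))}
hue=dict(blue=(100,125),orange=(5,20),green=(50,90))
P={}
for n in hue:
    r=[]
    for c,k in((T,"top"),(S,"scene")):
        h=cv2.cvtColor(c["frame"],cv2.COLOR_RGB2HSV); m=cv2.inRange(h,(hue[n][0],130,60),(hue[n][1],255,255))
        N,l,st,ce=cv2.connectedComponentsWithStats(m)
        i=min((i for i in range(1,N) if st[i,4]>40),key=lambda i:np.hypot(*(ce[i]-win[k][n])))
        r.append((ce[i],st[i])); 
    (a,sa),(b,sb)=r
    o1,d1=ray(T,*a);o2,d2=ray(S,*b)
    A=np.c_[d1,-d2];x=np.linalg.lstsq(A,o2-o1,rcond=None)[0]
    print(n,sa,sb,"tri",((o1+d1*x[0]+o2+d2*x[1])/2).round(4),"gap",np.linalg.norm(A@x-(o2-o1)).round(4),"top@.095",plane(T,*a,.095).round(4),"sc@.092",plane(S,*b,.092).round(4))
E
python3 m.py
```

```text
blue [201 233  17  17 225] [305 190  16  17 209] tri [0.453  0.0759 0.0902] gap 0.001 top@.095 [0.4523 0.076  0.095 ] sc@.092 [0.4547 0.0767 0.092 ]
orange [373 214  17  17 211] [199 124  13  13 142] tri [ 0.4876 -0.3165  0.0876] gap 0.0009 top@.095 [ 0.4871 -0.3145  0.095 ] sc@.092 [ 0.4905 -0.3107  0.092 ]
green [286 157  15  15 188] [198 182  14  14 155] tri [ 0.6271 -0.1179  0.0908] gap 0.0006 top@.095 [ 0.6263 -0.1176  0.095 ] sc@.092 [ 0.6276 -0.1164  0.092 ]
```

```bash
cat > go.py <<'E'
import sys
from h import *
from scipy.spatial.transform import Rotation as Ro
s=robot.read_state();R=Ro.from_rotvec(s["orientation"]).as_matrix()
P=dict(blue=(.453,.076),orange=(.488,-.316),green=(.627,-.118))
print(s["t"],s["tool_pos"].round(4),s["force"].round(2),"zaxis",R[:,2].round(4),s["opening"])
for n,p in P.items():
    d=(R.T@(np.r_[p,s["tool_pos"][2]]-s["tool_pos"]))*100; print(n,d.round(2),"per row n=",int(np.ceil(np.linalg.norm(d)/5)))
E
python3 go.py
```

```text
0.2 [ 0.2329 -0.5526  0.243 ] [-0.05 -0.14 -0.78] zaxis [-4.0e-04  1.1e-03 -1.0e+00] 0.0928082525641468
blue [ 44.69 -49.38   0.06] per row n= 14
orange [ 3.27e+01 -1.19e+01  2.00e-02] per row n= 7
green [ 5.319e+01 -2.475e+01  3.000e-02] per row n= 12
```

>>> apply_moves --pt "2.8 -3.1 0" --pt "2.8 -3.1 0" --pt "2.8 -3.1 0" --pt "2.8 -3.1 0" --pt "2.8 -3.1 0" --pt "2.8 -3.1 0" --pt "2.8 -3.1 0" --pt "2.8 -3.1 0" --twist '[0,0,0,0,0,0,0,0]' --gripper 0

```text
t: 1.2
tool_pos: [0.3433, -0.2361, 0.2436]
orientation: [3.079, 0.622, 0.0]
force: [0.1, -0.2, 0.7]
opening: 0.0178
gripper_force: 0.0
```

>>> apply_moves --pt "2.8 -3.1 0" --pt "2.8 -3.1 0" --pt "2.8 -3.1 0" --pt "2.8 -3.1 0" --pt "2.8 -3.1 0" --pt "2.8 -3.1 0" --pt "2.8 -3.1 0" --pt "0 0 0" --twist '[0,0,0,0,0,0,0,0]'

```text
t: 2.2
tool_pos: [0.4397, 0.0409, 0.2434]
orientation: [-3.078, -0.628, 0.0]
force: [-0.1, -0.2, 0.4]
opening: 0.0004
gripper_force: 0.0
```

```bash
python3 go.py
```

```text
2.2 [0.4397 0.0409 0.2434] [-0.06 -0.22  0.4 ] zaxis [-4.e-04  6.e-04 -1.e+00] 0.00043966506738737595
blue [ 2.6  -2.71  0.  ] per row n= 1
orange [-9.540e+00  3.473e+01 -2.000e-02] per row n= 8
green [ 1.101e+01  2.196e+01 -2.000e-02] per row n= 5
```

>>> apply_moves --pt "2.6 -2.7 0" --pt "0 0 3" --pt "0 0 3" --pt "0 0 3" --pt "0 0 0.8" --pt "0 0 0" --twist '[0,0,0,0,0,0]'

```text
t: 2.95
tool_pos: [0.4528, 0.0731, 0.1457]
orientation: [3.08, 0.621, -0.001]
force: [0.3, 0.1, -0.3]
opening: -0.0
gripper_force: 0.0
```

```bash
python3 go.py; python3 -c "
from h import *
for n in ('top','scene'):
  f=cam(n)['frame'][:,:,::-1]
  x=f[180:300,150:270] if n=='top' else f[110:250,240:380]
  cv2.imwrite(f'pics/{n}1.png',cv2.resize(x,(480,480)))
a,b=[cv2.imread(f'pics/{n}1.png') for n in('top','scene')]
cv2.imwrite('pics/b1.png',cv2.resize(np.hstack([a,b]),(800,400)))"
```

```text
2.95 [0.4528 0.0731 0.1457] [ 0.31  0.05 -0.27] zaxis [-7.e-04 -2.e-04 -1.e+00] -4.8088601409640246e-05
blue [ 0.13 -0.26 -0.  ] per row n= 1
orange [-11.84  37.23   0.  ] per row n= 8
green [ 8.650e+00  2.437e+01 -1.000e-02] per row n= 6
```

View pics/b1.png

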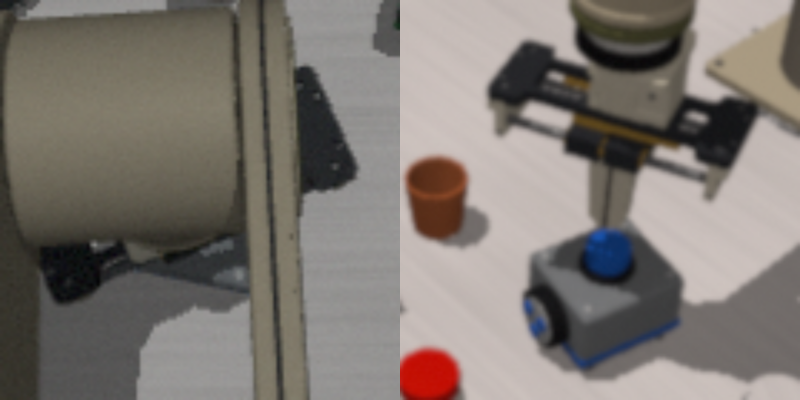

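The scene crop shows the closed fingertips straight above the blue cap, and the top view is blocked by the arm. Next I nudge over slightly and press slowly.

>>> apply_moves --pt "0.1 -0.25 1" --pt "0 0 0.8" --pt "0 0 0.3" --pt "0 0 0.2" --pt "0 0 0.2" --pt "0 0 0.2" --pt "0 0 0.2" --pt "0 0 0" --twist '[0,0,0,0,0,0,0,0]'

```text
t: 4.05
tool_pos: [0.453, 0.0764, 0.1164]
orientation: [3.079, 0.622, 0.0]
force: [-0.3, 0.2, 0.2]
opening: 0.0008
gripper_force: 0.0
```

>>> apply_moves --pt "0 0 0.15" --pt "0 0 0.15" --pt "0 0 0.1" --twist '[0,0,0]'

```text
t: 4.42
tool_pos: [0.4532, 0.0763, 0.1127]
orientation: [3.079, 0.622, 0.001]
force: [-1.8, -0.2, 4.0]
opening: 0.0002
gripper_force: 2.0
```

>>> apply_moves --pt "0 0 0.1" --pt "0 0 0" --twist '[0,0]'

```text
t: 4.68
tool_pos: [0.4532, 0.0764, 0.1122]
orientation: [3.079, 0.622, 0.001]
force: [-4.1, -1.0, 8.3]
opening: 0.0004
gripper_force: 4.3
```

>>> apply_moves --pt "0 0 0.05" --pt "0 0 0" --pt "0 0 -0.5" --pt "0 0 -3" --pt "0 0 -4" --pt "0 0 0" --twist '[0,0,0,0,0,0]'

```text
t: 5.42
tool_pos: [0.4551, 0.0765, 0.1896]
orientation: [3.078, 0.622, 0.01]
force: [-0.1, -0.4, 0.4]
opening: 0.0005
gripper_force: 0.0
```

```bash
python3 go.py; python3 -c "
from h import *
f=cam('scene')['frame'][:,:,::-1]
cv2.imwrite('pics/s2.png',cv2.resize(f[110:250,240:380],(560,560),interpolation=cv2.INTER_CUBIC))"
```

```text
5.425 [0.4551 0.0765 0.1896] [-0.06 -0.44  0.38] zaxis [ 6.3e-03  4.0e-04 -1.0e+00] 0.0005267378683368044
blue [-0.21 -0.04 -0.  ] per row n= 1
orange [-1.221e+01  3.745e+01  1.000e-02] per row n= 8
green [ 8.29 24.6   0.1 ] per row n= 6
```

View pics/s2.png

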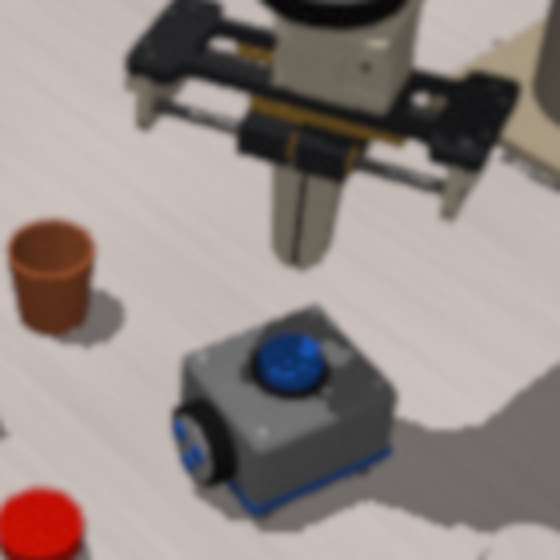

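Blue now sits visibly lower in its collar. I'll measure it properly once the arm is away.

>>> apply_moves --pt "-1.3 4.2 0" --pt "-1.3 4.2 0" --pt "-1.3 4.2 0" --pt "-1.3 4.2 0" --pt "-1.3 4.2 0" --pt "-1.3 4.2 0" --pt "-1.3 4.2 0" --pt "0 0 0" --twist '[0,0,0,0,0,0,0,0]'

```text
t: 6.48
tool_pos: [0.4822, -0.232, 0.1841]
orientation: [-3.079, -0.617, 0.003]
force: [-0.0, -0.0, -0.2]
opening: 0.0005
gripper_force: 0.0
```

```bash
python3 go.py; python3 m.py
```

```text
6.475 [ 0.4822 -0.232   0.1841] [-0.04 -0.01 -0.21] zaxis [-2.4e-03  8.0e-04 -1.0e+00] 0.00047080425738301737
blue [  9.17 -29.55   0.03] per row n= 7
orange [-2.7   7.97 -0.01] per row n= 2
green [17.76 -4.95 -0.03] per row n= 4
blue [202 233  17  17 226] [304 193  17  15 188] tri [0.4527 0.0757 0.083 ] gap 0.0007 top@.095 [0.4516 0.0751 0.095 ] sc@.092 [0.4598 0.0811 0.092 ]
orange [357 152  17  18 120] [199 124  13  13 142] tri [ 0.5784 -0.2262  0.195 ] gap 0.0728 top@.095 [ 0.6309 -0.2829  0.095 ] sc@.092 [ 0.4905 -0.3107  0.092 ]
green [286 157  16  16 190] [198 182  14  14 157] tri [ 0.6271 -0.118   0.0904] gap 0.0007 top@.095 [ 0.6262 -0.1177  0.095 ] sc@.092 [ 0.6277 -0.1162  0.092 ]
```

Blue is in: its centroid dropped 7 mm, with a stop reaction of about 8 N at a tip height of 87 mm. On to orange.

>>> apply_moves --pt "-1.35 4 0" --pt "-1.35 4 0" --pt "0 0 2" --pt "0 0 1.8" --pt "0 0 0" --twist '[0,0,0,0,0]'

```text
t: 7.2
tool_pos: [0.488, -0.3114, 0.1449]
orientation: [-3.075, -0.624, 0.005]
force: [-0.1, 1.2, -0.1]
opening: 0.0006
gripper_force: 0.0
```

```bash
python3 go.py; python3 -c "
from h import *
f=cam('scene')['frame'][:,:,::-1]
cv2.imwrite('pics/s3.png',cv2.resize(f[60:200,130:270],(560,560),interpolation=cv2.INTER_CUBIC))"
```

```text
7.2 [ 0.488  -0.3114  0.1449] [-0.08  1.2  -0.09] zaxis [-0.0043  0.0037 -1.    ] 0.0005853692667612933
blue [ 11.87 -37.04   0.16] per row n= 8
orange [-0.18  0.43 -0.  ] per row n= 1
green [ 2.034e+01 -1.239e+01  1.000e-02] per row n= 5
```

View pics/s3.png

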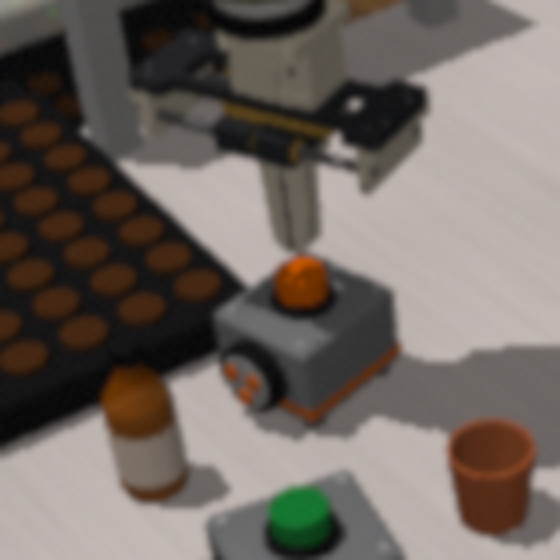

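The tips are above the orange cap (cap at about (300,283) in the crop).

>>> apply_moves --pt "0 0.2 1" --pt "0 0 0.5" --pt "0 0 0" --twist '[0,0,0]'

```text
t: 7.62
tool_pos: [0.4899, -0.3157, 0.1327]
orientation: [-3.079, -0.622, 0.001]
force: [-0.1, -1.2, 0.4]
opening: 0.0003
gripper_force: 0.0
```

```bash
python3 go.py
```

```text
7.625 [ 0.4899 -0.3157  0.1327] [-0.06 -1.16  0.41] zaxis [-6.e-04  5.e-04 -1.e+00] 0.0002961377973147022
blue [ 1.181e+01 -3.753e+01  2.000e-02] per row n= 8
orange [-0.19 -0.05  0.  ] per row n= 1
green [ 20.31 -12.9    0.  ] per row n= 5
```

Tip is at 107.7 mm and centred within 2 mm; the TCP has to reach about 0.112.

>>> apply_moves --pt "-0.2 0 0.5" --pt "0 0 0.4" --pt "0 0 0.2" --pt "0 0 0.2" --pt "0 0 0.2" --pt "0 0 0.2" --pt "0 0 0.15" --pt "0 0 0" --twist '[0,0,0,0,0,0,0,0]'

```text
t: 8.62
tool_pos: [0.4884, -0.3168, 0.1144]
orientation: [3.079, 0.622, 0.0]
force: [-0.3, -0.4, 1.2]
opening: 0.0001
gripper_force: 0.2
```

>>> apply_moves --pt "0 0 0.15" --pt "0 0 0" --twist '[0,0]'

```text
t: 8.88
tool_pos: [0.4885, -0.3168, 0.1131]
orientation: [3.079, 0.622, 0.0]
force: [-0.3, 0.2, 2.1]
opening: 0.0005
gripper_force: 0.9
```

>>> apply_moves --pt "0 0 0.1" --pt "0 0 0" --twist '[0,0]'

```text
t: 9.12
tool_pos: [0.4885, -0.3168, 0.1123]
orientation: [3.079, 0.622, 0.0]
force: [-0.1, 0.1, 3.9]
opening: 0.0003
gripper_force: 1.9
```

>>> apply_moves --pt "0 0 0.05" --pt "0 0 0" --twist '[0,0]'

```text
t: 9.38
tool_pos: [0.4885, -0.3168, 0.1122]
orientation: [3.079, 0.622, 0.001]
force: [-2.3, 1.8, 7.1]
opening: 0.0005
gripper_force: 3.6
```

Orange is at its stop. I'll lift and go to green.

>>> apply_moves --pt "0 0 -0.5" --pt "0 0 -3" --pt "0 0 -4" --pt "4.1 -2.6 0" --pt "4.1 -2.6 0" --pt "4.1 -2.6 0" --pt "4.1 -2.6 0" --pt "0 0 0" --twist '[0,0,0,0,0,0,0,0]'

```text
t: 10.38
tool_pos: [0.6004, -0.1541, 0.1863]
orientation: [-3.077, -0.628, -0.001]
force: [-1.0, -0.5, -0.4]
opening: 0.0006
gripper_force: 0.0
```

```bash
python3 go.py; python3 m.py
```

```text
10.375 [ 0.6004 -0.1541  0.1863] [-1.01 -0.48 -0.43] zaxis [ 2.e-04  9.e-04 -1.e+00] 0.0005790970357722483
blue [-4.540e+00 -2.695e+01  2.000e-02] per row n= 6
orange [-16.69  10.49  -0.02] per row n= 4
green [ 3.86 -2.28  0.  ] per row n= 1
blue [202 233  17  17 223] [304 193  17  15 197] tri [0.453  0.0757 0.0841] gap 0.0012 top@.095 [0.4517 0.0754 0.095 ] sc@.092 [0.4594 0.0803 0.092 ]
orange [430 210  12  11  43] [180 114  31  11  85] tri [ 0.4847 -0.4276  0.0797] gap 0.0584 top@.095 [ 0.5034 -0.4446  0.095 ] sc@.092 [ 0.4824 -0.378   0.092 ]
green [ 57 170  10   9  61] [198 182  15  14 164] tri [0.6613 0.2289 0.3915] gap 0.2747 top@.095 [0.6117 0.4196 0.095 ] sc@.092 [ 0.627 -0.116  0.092]
```

>>> apply_moves --pt "3.8 -2.2 0" --pt "0 0 2" --pt "0 0 2" --pt "0 0 1" --pt "0 0 0" --pt "0 0 0" --twist '[0,0,0,0,0,0]'

```text
t: 11.22
tool_pos: [0.6257, -0.1228, 0.1373]
orientation: [3.079, 0.621, 0.001]
force: [0.8, -0.1, 0.6]
opening: 0.0003
gripper_force: 0.0
```

```bash
python3 go.py; python3 -c "
from h import *
f=cam('scene')['frame'][:,:,::-1]
cv2.imwrite('pics/s4.png',cv2.resize(f[90:250,120:280],(560,560),interpolation=cv2.INTER_CUBIC))"
```

```text
11.225 [ 0.6257 -0.1228  0.1373] [ 0.75 -0.11  0.58] zaxis [ 7.e-04 -3.e-04 -1.e+00] 0.000338024836793588
blue [-8.210e+00 -2.502e+01 -2.000e-02] per row n= 6
orange [-2.019e+01  1.247e+01 -1.000e-02] per row n= 5
green [ 0.3  -0.39 -0.  ] per row n= 1
```

View pics/s4.png

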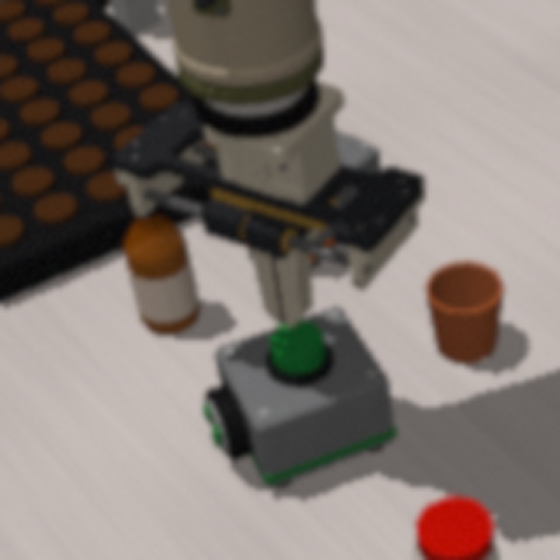

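The tips are just above the green cap (cap at about (300,347) in the crop). I'll correct 3–4 mm while still above it, then press.

>>> apply_moves --pt "0.3 -0.35 0.4" --pt "0 0 0.5" --pt "0 0 0.4" --pt "0 0 0.2" --pt "0 0 0.2" --pt "0 0 0.2" --pt "0 0 0.2" --pt "0 0 0" --twist '[0,0,0,0,0,0,0,0]'

```text
t: 12.28
tool_pos: [0.627, -0.1178, 0.1153]
orientation: [3.079, 0.622, 0.0]
force: [-1.3, 0.5, 1.4]
opening: 0.0008
gripper_force: 0.4
```

>>> apply_moves --pt "0 0 0.2" --pt "0 0 0" --twist '[0,0]'

```text
t: 12.52
tool_pos: [0.6271, -0.1179, 0.1135]
orientation: [3.079, 0.622, 0.0]
force: [0.1, 1.1, 1.5]
opening: 0.0004
gripper_force: 0.8
```

>>> apply_moves --pt "0 0 0.15" --pt "0 0 0" --twist '[0,0]'

```text
t: 12.78
tool_pos: [0.6272, -0.1179, 0.1123]
orientation: [3.079, 0.622, 0.001]
force: [-1.3, 1.5, 4.0]
opening: 0.0005
gripper_force: 1.9
```

>>> apply_moves --pt "0 0 0.05" --pt "0 0 0" --twist '[0,0]'

```text
t: 13.02
tool_pos: [0.6272, -0.1179, 0.1123]
orientation: [3.079, 0.622, 0.001]
force: [-3.0, 0.2, 6.5]
opening: 0.0003
gripper_force: 3.4
```

Green is at its stop. I'll lift, move clear to free space and check.

>>> apply_moves --pt "0 0 -0.5" --pt "0 0 -3" --pt "0 0 -5" --pt "0 0 -5" --pt "-4 2.5 0" --pt "-4 2.5 0" --pt "-4 2.5 0" --pt "-4 2.5 0" --twist '[0,0,0,0,0,0,0,0]'

```text
t: 14.02
tool_pos: [0.5173, -0.2732, 0.2465]
orientation: [3.079, 0.623, -0.0]
force: [0.6, -0.3, -0.1]
opening: 0.0005
gripper_force: 0.0
```

>>> apply_moves --pt "-4 3 0" --pt "-4 3 0" --pt "-4 3 0" --pt "-4 3 0" --pt "-4 3 0" --pt "-3 3 0" --pt "0 0 0" --pt "0 0 0" --twist '[0,0,0,0,0,0,0,0]'

```text
t: 15.02
tool_pos: [0.3764, -0.5268, 0.2462]
orientation: [-3.079, -0.622, -0.0]
force: [0.4, 0.7, -0.1]
opening: 0.0006
gripper_force: 0.0
```

```bash
python3 go.py; python3 m.py; python3 -c "
from h import *
f=[cam(n)['frame'][:,:,::-1] for n in('top','scene')]
cv2.imwrite('pics/end.png',cv2.resize(np.hstack(f),(800,300)))"
```

```text
15.025 [ 0.3764 -0.5268  0.2462] [ 0.43  0.66 -0.08] zaxis [-1.e-04  9.e-04 -1.e+00] 0.0005612598235370752
blue [ 30.45 -52.59   0.06] per row n= 13
orange [ 18.47 -15.1    0.02] per row n= 5
green [ 3.896e+01 -2.796e+01  3.000e-02] per row n= 10
blue [202 233  17  17 223] [304 193  17  15 186] tri [0.4526 0.0757 0.083 ] gap 0.0009 top@.095 [0.4514 0.0752 0.095 ] sc@.092 [0.4598 0.0811 0.092 ]
orange [372 215  16  17 215] [199 127  14  11 122] tri [ 0.4878 -0.3157  0.0823] gap 0.0002 top@.095 [ 0.4863 -0.3116  0.095 ] sc@.092 [ 0.4948 -0.304   0.092 ]
green [285 158  16  15 189] [197 185  16  12 145] tri [ 0.6268 -0.1179  0.0841] gap 0.0 top@.095 [ 0.6241 -0.1166  0.095 ] sc@.092 [ 0.6308 -0.1107  0.092 ]
```

View pics/end.png

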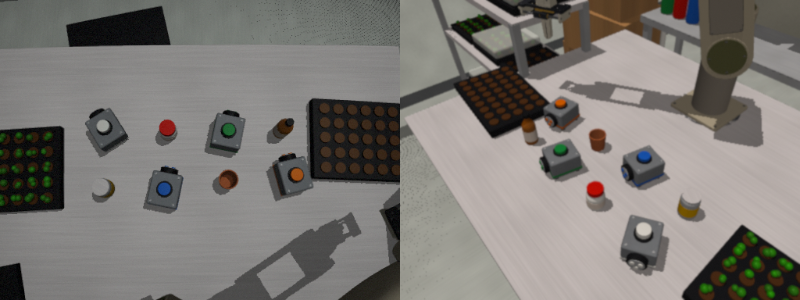

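All three caps sit about 3 px lower, nothing else has moved, and the arm is clear.

```bash
python3 -c "
from plant import robot
print(robot.close_job())"
```

```text
the job is handed in; nothing more can be done
None
```

I pressed blue, then orange, then green to their stops (peak reading about 8 N), left white untouched, saw nothing else move in the last pictures, and handed the job in at about 15 s; no verdict came back.

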